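# Push the die block through the chip flap into its press nest

### The arm

A 6-joint arm with a two-finger parallel gripper is mounted at the origin on the work surface. World frame = base frame: x ahead of the robot, y to its left, z up, the work surface at z = 0. Lengths are in m, angles in rad, forces in N, time in s.
With the tool pointing down it reaches from about 0.225 to 0.875 m from the base axis. Payload 3.4 kg.
Tool frame: the origin (TCP) lies at the very end of the fingers, on their centre line; the grasp point (between the pads) lies 19 mm behind it (manip.hold_point_z is the distance from the TCP to the grasp point, in m); z points along the fingers, y is the line along which they close (so a half turn about z gives the same grasp; the last joint's range is limited). The gripper opens to 85 mm and grips with 20 to 120 N. Pads are 22 mm wide; open, the fingers measure 114 mm over their backs; the gripper's body (76 mm by 85 mm) begins 54 mm behind the grasp point. The pads swing forward as they close: fully open they stand 13 mm farther back than shut.
Start: joints at [1.15, 0.276, 1.505, -0, 1.361, -0.121], TCP at [0.17, 0.549, 0.231] pointing down, gripper open.
Joint ranges: [-2.89, 2.89], [-0.75, 2.08], [0.22, 2.7], [-1.18, 4.32], [0.11, 2.71], [-2.7, 2.7]. Speed limits (rad/s): [2.57, 2.57, 3.14, 3.14, 3.14, 3.14].

### API

Orientations are given as a unit quaternion [w, x, y, z].
In Python, from rig import readout, viewer, order, manip gives the robot as it stands. The module is installed in compiled form; this text tells all that it offers.
- The arm moves only by the tool send_rows, never from a script. Its arguments are lists of equal length, an entry for each row: "xyz": the shift along the world's x, y, z in m, a list of three; "delta_rot": the turn, a rotation vector about the world's x, y, z in degrees, a list of three. In form: {"xyz": [[tx, ty, tz], ...], "delta_rot": [[wx, wy, wz], ...]}. A call has 1 to 12 rows; each row shifts and turns the commanded pose from where the row before left it; what a row does not reach is not made up. A row lasts 1/10 s, in which the tool goes at most 50 mm and 8.59 degrees, less where a joint would pass 70% of its speed; a pose out of reach is approached as far as the arm can. A call with a gripper value outside its range is refused whole. "gripper" is the finger opening in m, from 0 to 0.0854, set as the call begins (left out, the last holds). The fingers move at their own pace and stop on an object; "force" is the grip in N (left out, the last holds). Time passes only in rows, so rows that do not move let the fingers close. It gives the time, the measured TCP pose, the force, the opening and the grip force at its end, in the units of the state.
- readout.get_state(): the state, without advancing time (a new reading comes with each control period).
- viewer.get_image(name): name is "scene" or "top"; returns a dict with "color" (384x512x3 uint8, red, green, blue), "depth" (384x512 float32, m along the optical axis (not along the pixel's ray), 0 where there is no reading), "K" (3x3 intrinsics, pixels), "camera_from_world" (4x4, takes a point from world to camera coordinates). Camera axes: x right, y up, looking along -z (the intrinsics and any distortion apply to the point x, -y, -z); pixel columns grow to the right and rows downward; lengths in m; the calibration is good to about 2 mm. A picture is of the moment at which its call begins.
- order.sign_off(): hands the job in; it is judged then, once.
The state is a dict: "clock": time; "qpos": joint angles; "qd": joint speeds; "effort": joint torques, N m; "position": TCP position; "ee_rot": TCP orientation; "contact_force": force on the tool from outside, world axes, zero at the start; "moment": the same for the moment, N m; "width": finger opening in m; "gripper_force": force on a finger pad.
Only numpy, scipy, OpenCV 4.12 (cv2) and the standard library are available. Lean on these libraries where they do the work, as an engineer would, in place of code of your own. Each camera call takes 0.05 s, during which the arm holds its last target. There are 200 camera calls.

### The job

Push the loose die block lengthways through the orange sprung flap of the green perforating press's nest, letting the block itself hold the flap open, and on under the hood until the steel trip bar hidden there is driven fully back. Seat it gently, not with a shove, work the bar only with the block, leave the block inside with the flap sprung shut behind it, and leave the mallet, tape roll and jar where they are.

Things in the scene. Friction and masses are not known exactly. Their poses are not given: they have to be found in the camera images.
- die_center (a point): Loose die block: aluminium, black top with rows of tiny brass studs, 100 long (x) x 60 wide (y) x 32 mm tall, about 0.5 kg. Point: its centre, 16 mm up; x along its length, its +x end at the start roughly towards the nest's mouth. In the open it may be gripped across its width to line it up; in the nest there is no room for fingers beside it: push its tail.
- nest_mouth (a point): Fixed green press nest, a channel on the bare table. Point: channel middle at the shut flap, 16 mm up; x = way in, y left, z up. In mm: left fence face y 32, x -35 to 235; right face y -33, x -35 to -4 and 105 to 235, between them a recess to y -52 for the flap. Mouth flares out from x -35 to -65. Walls 45 tall, open on top to x 125.
- hood_edge (a point): Grey hood roofing the channel's inner end, yellow stripe at its front edge. Point: middle of that edge, on the hood's top, 125 mm past the flap line and 55 mm up; axes as the nest. Hood underside 45 up, 115 long; behind it a green column 115 tall. The fully seated block's tail lies 92 to 117 mm past the flap line, so fingers pushing it stay before the hood.
- flap (a joint): Orange upright flap, 70 long, 4 thick, 6 to 40 mm above the table, on a vertical pin at nest x 0, y -42 mm. 0 = shut, square across the channel; opens inwards to 1.6 rad. Its spring yields to a few newtons from the block, then it rubs along the block's right side. Its end sweeps to 72 mm past the flap line: it shuts only when tail and fingers are clear of that.
- trip_bar (a joint): Steel bar across the channel under the hood, 52 wide, 8 to 34 mm up. 0 = forward (start); the block pushes it back to 0.012 m. It slides with about 5 N, stays where left, ends on a hard stop (15 N is ample, 40 N harms it). Its starting face is 180 to 205 mm past the flap line, differs each time and is hidden: feel for it. A red pin on it shows in the black slot on the hood.
- mallet_center (a point): Bystander: mallet with black rubber head (58 mm diameter, 95 long) and wooden handle, about 290 mm long in all, lying right of the work. Point: on the handle 55 mm from the head's middle, 29 mm up; x points to the head.
- tape_center (a point): Bystander: yellow tape roll lying flat, 80 mm outside diameter, 24 tall. Point: its centre.
- jar_center (a point): Bystander: amber rivet jar with black cap, 48 mm diameter, 70 tall. Point: its centre.
Things that resemble listed ones, but are neither listed nor needed, are in the scene too. What is shaped like the part that bears die_center but purple or turquoise is not meant.

How it is judged:
On the way, in this order (a step that is already met when the one before it is completed fails the run):
1. the block itself holds the flap open (value of joint flap above 1 rad and contact force between die and flap above 0.05 N), for 0.1 s.
2. the block has driven the trip bar back (value of joint trip_bar above 0.009 m and contact force between die and trip_bar above 0.5 N), for 0.02 s.
At the end, for the whole second after the job is handed in: The trip bar is pushed back at least 9 of its 12 mm, the block rests flat in the channel under the hood, lengthways, within 6 mm of the channel's middle and 0.08 rad of its direction, at rest, and the flap is shut (under 0.1 rad) (value of joint trip_bar above 0.009 m and x of die_center in the frame of nest_mouth between 0.137 and 0.172 m and y of die_center in the frame of nest_mouth between -0.006 and 0.006 m and z of die_center in the frame of nest_mouth below 0.006 m and angle between the x axis of die_center and the x axis of nest_mouth, either way round below 0.08 rad and value of joint flap below 0.1 rad and linear speed of die below 0.01 m/s); the robot touches nothing.
It fails at once if the block is forced against the trip bar with more than 40 N (contact force between die and trip_bar above 40 N).
It fails at once if the robot itself touches the trip bar (contact force between any of the fingers, the arm and trip_bar above 0.5 N).
It fails at once if a bystander (mallet, tape roll, jar) is moved by more than 20 mm (distance of any of mallet_center, tape_center, jar_center from where it was at the start of the episode above 0.02 m).
It also fails if it takes over 54 s, if anything falls off the work surface, if the arm or the gripper's body presses on something with over 40 N, if the wrist force passes 120 N, or if a joint passes its speed limit or range.

## Working session

There is one attempt and no reset: what is moved stays moved. The work goes in short steps, Python scripts to look and compute and a tool call to move; the robot and the scene stay as the last step left them, time stands still between calls to the robot, and variables do not carry over. Pictures are saved under pics/ and viewed, at most 10 in all, crops included, and the job is handed in when it is done.

Besides the shell and the picture viewer there is one more tool, called by a JSON object that holds its "op" and its "data", one argument or row to a line. send_rows: Moves the arm, as the interface text tells. Its arguments: {"type":"object","properties":{"xyz":{"type":"array"},"delta_rot":{"type":"array"},"gripper":{"type":"number"},"force":{"type":"number"}},"required":["xyz","delta_rot"]}

```bash
mkdir -p pics; python3 - <<'E'
from rig import readout, viewer
import cv2,numpy as np
s=readout.get_state();print({k:np.round(v,3).tolist() for k,v in s.items()})
for n in("scene","top"):
    im=viewer.get_image(n);np.savez(n+".npz",**im)
    cv2.imwrite(f"pics/{n}0.png",cv2.resize(im["color"][:,:,::-1],(800,600),interpolation=cv2.INTER_CUBIC))
    c=np.linalg.inv(im["camera_from_world"]);print(n,im["K"].tolist(),np.round(c,3).tolist(),[k for k in im])
E
```

```text
{'clock': 0.0, 'qpos': [1.15, 0.277, 1.506, 0.0, 1.361, -0.121], 'qd': [-0.002, -0.002, -0.001, 0.0, -0.002, -0.001], 'effort': [-0.001, -41.678, -24.58, -0.001, 0.011, 0.0], 'position': [0.17, 0.549, 0.23], 'ee_rot': [-0.0, 0.149, 0.989, -0.001], 'contact_force': [0.448, -0.661, -0.051], 'moment': [0.018, -0.081, 0.019], 'gripper_force': 0.0, 'width': 0.085}
scene [[358.89739303555643, 0.0, 259.25646153243764], [0.0, 358.89739303555643, 192.7406616621122], [0.0, 0.0, 1.0]] [[-0.744, -0.376, 0.552, 0.966], [0.668, -0.438, 0.602, 0.348], [0.015, 0.817, 0.577, 0.442], [0.0, 0.0, 0.0, 1.0]] ['color', 'depth', 'K', 'camera_from_world']
top [[414.48103123483224, 0.0, 257.09145508001797], [0.0, 414.48103123483224, 191.98331381013432], [0.0, 0.0, 1.0]] [[-0.024, 0.981, -0.193, 0.449], [-1.0, -0.022, 0.009, -0.072], [0.004, 0.193, 0.981, 0.936], [0.0, 0.0, 0.0, 1.0]] ['color', 'depth', 'K', 'camera_from_world']
```

View pics/top0.png

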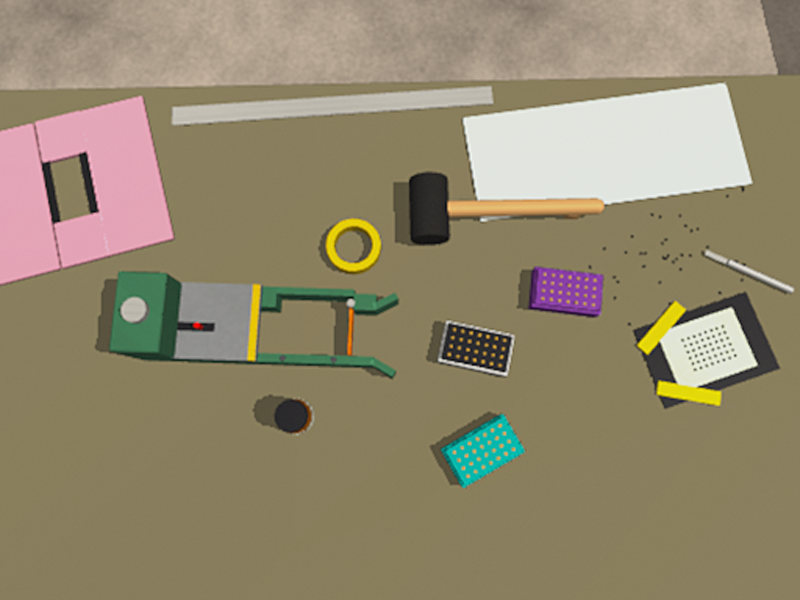

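View pics/scene0.png

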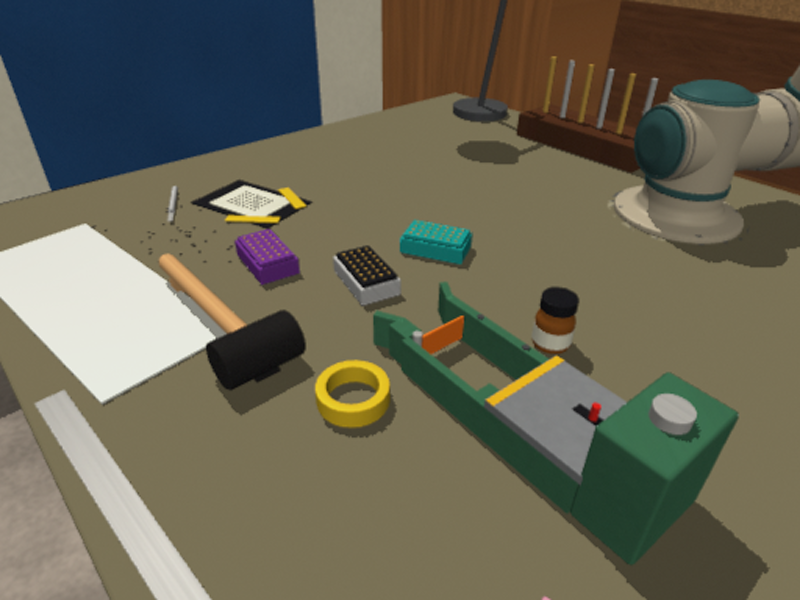

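Three blocks look alike in the top view (800 px scale): purple at (567,291), turquoise at (484,450), and black-topped with silver sides at (477,348). Only the last fits "aluminium, black top". The nest mouth faces right in the image, at about (390,330), and its way in runs left. The flap is at (350,330), the hood stripe at (255,322), the tape at (353,245), the jar at (293,415) and the mallet head at (429,208).

```bash
cat > h.py <<'E'
import numpy as np,cv2
def world(im):
    d=im["depth"].astype(float);K=im["K"];v,u=np.mgrid[:384,:512]
    p=np.stack([(u-K[0,2])/K[0,0]*d,-(v-K[1,2])/K[1,1]*d,-d,np.ones_like(d)],-1)
    return (p@np.linalg.inv(im["camera_from_world"]).T)[...,:3]
def rect(w,m):
    n,l,st,_=cv2.connectedComponentsWithStats(m.astype(np.uint8))
    k=1+np.argmax(st[1:,4]);P=w[l==k][:,:2]
    (c,s,a)=cv2.minAreaRect((P*1000).astype(np.float32))
    b=cv2.boxPoints((c,s,a));e=[b[1]-b[0],b[2]-b[1]];e=max(e,key=np.linalg.norm)
    if e[1]<0:e=-e
    return np.round(c,1),np.round(s,1),round(float(np.degrees(np.arctan2(e[1],e[0]))),2),len(P)
def box(u0,u1,v0,v1):
    m=np.zeros((384,512),bool);m[v0:v1,u0:u1]=1;return m
E
python3 - <<'E'
from h import *
im=dict(np.load("top.npz"));w=world(im);z=w[...,2];hsv=cv2.cvtColor(im["color"],cv2.COLOR_RGB2HSV)
print("table z",np.median(z[300:350,200:400]))
print("block",rect(w,box(275,335,200,245)&(z>.024)),"ztop",np.median(z[215:230,295:315]))
g=box(70,260,165,250)&(hsv[...,0]>55)&(hsv[...,0]<95)&(hsv[...,1]>80)
top=g&(z>.040)&(z<.05)
for name,v0,v1 in(("right",180,205),("left",222,245)):
    m=top&box(165,260,v0,v1);P=w[m]*1000
    ys=np.arange(-400,400,10)
    print(name)
    for y in ys:
        q=P[abs(P[:,1]-y)<5]
        if len(q)>3:print(int(y),np.round([q[:,0].min(),q[:,0].max()],1),len(q),end=";")
    print()
st=box(150,172,175,240)&(hsv[...,0]>20)&(hsv[...,0]<35)&(hsv[...,1]>150)&(z>.045)
print("stripe",rect(w,st),np.median(z[st]))
fl=box(215,235,185,235)&(hsv[...,0]<15)&(hsv[...,1]>170)&(z>.03)
print("flap",rect(w,fl),np.median(z[fl]))
hood=box(110,172,175,240)&(z>.05)&(z<.06)
print("hood",rect(w,hood))
col=box(60,120,165,240)&(z>.11);print("col",rect(w,col))
cv2.imwrite("pics/crop.png",cv2.resize(im["color"][165:255,70:360,::-1],None,fx=2.75,fy=2.75,interpolation=cv2.INTER_CUBIC))
for n,b in(("tape",box(200,250,135,180)&(z>.012)),("jar",box(160,205,245,285)&(z>.05)),("mallet",box(255,400,105,160)&(z>.012))):print(n,rect(w,b))
E
```

```text
table z 0.0007809946742158846
block (array([ 509.1, -160.8]), array([107.4, 185.3]), 154.48, 1206) ztop 0.032679618008266964
right
-70 [623.6 632.4] 15;-60 [619.3 630.8] 22;-50 [613.3 626.4] 24;-40 [611.6 631.4] 37;-30 [612.  633.7] 49;-20 [613.1 634. ] 39;-10 [613.9 640.5] 22;0 [632.5 640.8] 18;10 [633.  641.3] 19;20 [633.8 641.7] 19;30 [634.4 642.1] 17;40 [634.9 642.2] 20;50 [635.5 642. ] 15;60 [636.2 644.5] 21;70 [636.8 644.9] 16;80 [636.9 645. ] 20;90 [637.8 645.3] 20;100 [619.5 645.4] 53;110 [619.4 645.6] 61;120 [618.7 627.6] 5;
left
-70 [522.9 527.4] 5;-60 [519.  532.1] 19;-50 [525.7 538.7] 22;-40 [532.2 543.5] 24;-30 [535.1 543.5] 18;-20 [537. 546.] 23;-10 [537.1 546.3] 25;0 [537.5 546.2] 20;10 [537.7 546.6] 22;20 [538.  546.9] 17;30 [538.7 549.2] 24;40 [538.9 549.6] 27;50 [540.8 549.5] 22;60 [541.  549.8] 22;70 [541.1 550.2] 24;80 [541.3 550.3] 19;90 [541.7 550.5] 13;100 [542.4 550.9] 21;110 [544.1 553.3] 20;120 [544.7 553.3] 14;
stripe (array([522.1,  53.9]), array([281. ,  80.3]), 43.83, 236) 0.05634171320355469
flap (array([595.3,  -9.6]), array([ 0.4, 25.5]), 178.37, 13) 0.03966397554092027
hood (array([599.7, 173.6]), array([113.4, 106.4]), 86.72, 2546)
col (array([559.7, 105.3]), array([403.2, 114.5]), 73.82, 1692)
tape (array([606.3, -53.4]), array([308. ,  78.4]), 21.17, 541)
jar (array([467.6,   8.9]), array([163.5,  40.6]), 88.63, 363)
mallet (array([ 687.9, -143.6]), array([236.4, 439.8]), 135.18, 2159)
```

View pics/crop.png

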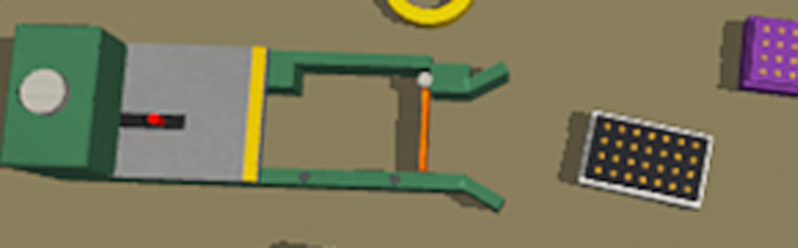

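The crop confirms the target: the black top with brass studs and a silver rim at about (646,158) in the crop. It points roughly at the mouth, and the recess and flap pin are on the upper (+x) side. I'll refine with missing depth removed.

```bash
cat >> h.py <<'E'
def cast(im,uv,z):
    K=im["K"];M=np.linalg.inv(im["camera_from_world"]);uv=np.atleast_2d(uv).astype(float)
    r=np.stack([(uv[:,0]-K[0,2])/K[0,0],-(uv[:,1]-K[1,2])/K[1,1],-np.ones(len(uv))],1)@M[:3,:3].T
    return M[:3,3]+r*((z-M[2,3])/r[:,2])[:,None]
E
python3 - <<'E'
from h import *
im=dict(np.load("top.npz"));w=world(im);z=w[...,2];hsv=cv2.cvtColor(im["color"],cv2.COLOR_RGB2HSV)
ok=(im["depth"]>0)&(z<.3)
# flat-top masks, rays on known height
def rr(m,h):
    n,l,st,_=cv2.connectedComponentsWithStats(m.astype(np.uint8));k=1+np.argmax(st[1:,4])
    v,u=np.nonzero(l==k);ww=np.zeros((384,512,3));ww[v,u]=cast(im,np.c_[u,v],h);return rect(ww,l==k)
print("block depth",rect(w,box(275,335,200,245)&ok&(z>.027)),"rays",rr(box(275,335,200,245)&ok&(z>.027),.032))
blk=box(275,335,200,245)&(hsv[...,2]<70)&(z>.027);print("black",rr(cv2.morphologyEx(blk.astype(np.uint8),cv2.MORPH_CLOSE,np.ones((5,5)))>0,.032))
hood=box(110,172,175,240)&ok&(z>.051)&(z<.06);print("hood",rr(hood,.055))
st=box(150,172,175,240)&ok&(hsv[...,0]>20)&(hsv[...,0]<35)&(hsv[...,1]>150)&(z>.048);print("stripe",rr(st,.055))
fl=box(215,235,185,235)&(hsv[...,0]<15)&(hsv[...,1]>150);print("flap",rr(fl,.04))
top=ok&box(165,260,180,245)&(hsv[...,0]>55)&(hsv[...,0]<95)&(z>.040)&(z<.05)
# inner faces: extreme x per image column
for n,v0,v1,f,cols in(("left",222,245,np.min,range(168,232)),("right",180,205,np.max,list(range(168,174))+list(range(228,240)))):
    pts=[]
    for u in cols:
        r=np.nonzero(top[v0:v1,u])[0]
        if len(r):pts.append((u,v0+f(r)+(-.5 if n=="left" else .5)))
    P=cast(im,pts,.045)[:,:2]*1000
    a=np.polyfit(P[:,1],P[:,0],1);res=P[:,0]-np.polyval(a,P[:,1]);
    k=abs(res)<2; a=np.polyfit(P[k,1],P[k,0],1)
    print(n,"x = %.4f y + %.2f"%tuple(a),k.sum(),len(k),"y",P[:,1].min(),P[:,1].max(), np.round(res.std(),2))
for n,b in(("tape",box(200,250,135,180)&ok&(z>.015)),("jar",box(160,205,245,285)&ok&(z>.05)),("mallet",box(255,390,105,160)&ok&(z>.015))):print(n,rect(w,b))
E
```

```text
block depth (array([ 557.2, -184.1]), array([99.2, 59.5]), 76.78, 1077) rays (array([ 556.6, -183.6]), array([98.7, 59.1]), 76.82, 1077)
black (array([ 556.4, -183.1]), array([90. , 50.1]), 76.32, 928)
hood (array([599.6, 173.9]), array([114.8, 106.6]), 86.81, 2537)
stripe (array([596. , 124.2]), array([ 10.5, 104.7]), 176.77, 235)
flap (array([562.,  -5.]), array([ 4.3, 26.2]), 179.59, 19)
left x = 0.0461 y + 548.06 63 64 y -22.440063231042902 113.10869647567102 1.11
right x = 0.0526 y + 613.51 18 18 y -40.6492458599972 114.28263645064833 0.86
tape (array([712.3, -11.6]), array([78. , 77.4]), 87.56, 521)
jar (array([469.1,  69.3]), array([42.5, 40.6]), 88.5, 360)
mallet (array([ 762.3, -236.8]), array([ 95.1, 283.6]), 90.06, 2142)
```

{"op": "send_rows", "data": {
  "xyz": [
    [0.0158, -0.0319, 0],
    [0.0158, -0.0319, 0],
    [0.0158, -0.0319, 0],
    [0.0158, -0.0319, 0],
    [0.0158, -0.0319, 0],
    [0.0158, -0.0319, 0],
    [0.0158, -0.0319, 0],
    [0.0158, -0.0319, 0],
    [0.0158, -0.0319, 0],
    [0.0158, -0.0319, 0],
    [0.0158, -0.0319, 0],
    [0.0158, -0.0319, 0]
  ],
  "delta_rot": [
    [0, 0, -3.6],
    [0, 0, -3.6],
    [0, 0, -3.6],
    [0, 0, -3.6],
    [0, 0, -3.6],
    [0, 0, -3.6],
    [0, 0, -3.6],
    [0, 0, -3.6],
    [0, 0, -3.6],
    [0, 0, -3.6],
    [0, 0, -3.6],
    [0, 0, -3.6]
  ],
  "gripper": 0.085
}}

```text
clock: 1.3
position: [0.3595, 0.1652, 0.2311]
ee_rot: [-0.0, 0.504, 0.864, -0.0]
contact_force: [0.5, 0.5, 0.8]
width: 0.0851
gripper_force: 0.0
```

{"op": "send_rows", "data": {
  "xyz": [
    [0.0158, -0.0319, -0.005],
    [0.0158, -0.0319, -0.005],
    [0.0158, -0.0319, -0.005],
    [0.0158, -0.0319, -0.005],
    [0.0158, -0.0319, -0.005],
    [0.0158, -0.0319, -0.005],
    [0.0158, -0.0319, -0.01],
    [0.0158, -0.0319, -0.01],
    [0.0158, -0.0319, -0.01],
    [0.0158, -0.0319, -0.01],
    [0.0158, -0.0319, -0.01],
    [0.0158, -0.0319, -0.01]
  ],
  "delta_rot": [
    [0, 0, -3.6],
    [0, 0, -3.6],
    [0, 0, -3.6],
    [0, 0, -3.6],
    [0, 0, -3.6],
    [0, 0, -3.6],
    [0, 0, -3.6],
    [0, 0, -3.6],
    [0, 0, -3.6],
    [0, 0, -3.6],
    [0, 0, -3.6],
    [0, 0, -3.6]
  ]
}}

```text
clock: 2.5
position: [0.5492, -0.2175, 0.1404]
ee_rot: [-0.0, 0.787, 0.617, -0.0]
contact_force: [-0.7, 0.2, -0.4]
width: 0.0851
gripper_force: 0.0
```

{"op": "send_rows", "data": {
  "xyz": [
    [0, 0.0005, -0.02],
    [0, 0.0005, -0.03],
    [0, 0.0005, -0.03],
    [0, 0, -0.02],
    [0, 0, -0.015],
    [0, 0, -0.01],
    [0, 0, -0.006],
    [0, 0, 0]
  ],
  "delta_rot": [
    [0, 0, 0.6],
    [0, 0, 0],
    [0, 0, 0],
    [0, 0, 0],
    [0, 0, 0],
    [0, 0, 0],
    [0, 0, 0],
    [0, 0, 0]
  ]
}}

```text
clock: 3.3
position: [0.5487, -0.2145, 0.0097]
ee_rot: [-0.001, 0.782, 0.623, -0.0]
contact_force: [-0.3, 1.0, -0.4]
width: 0.0851
gripper_force: 0.0
```

{"op": "send_rows", "data": {
  "xyz": [
    [0, 0, 0],
    [0, 0, 0],
    [0, 0, 0],
    [0, 0, 0],
    [0, 0, 0],
    [0, 0, 0],
    [0, 0, 0],
    [0, 0, 0]
  ],
  "delta_rot": [
    [0, 0, 0],
    [0, 0, 0],
    [0, 0, 0],
    [0, 0, 0],
    [0, 0, 0],
    [0, 0, 0],
    [0, 0, 0],
    [0, 0, 0]
  ],
  "gripper": 0.05,
  "force": 25
}}

```text
clock: 4.1
position: [0.5496, -0.215, 0.0113]
ee_rot: [0.001, 0.782, 0.623, 0.0]
contact_force: [-0.8, 0.5, 5.8]
width: 0.0588
gripper_force: 28.7
```

{"op": "send_rows", "data": {
  "xyz": [
    [0.002, 0.005, 0],
    [0.002, 0.005, 0],
    [0.002, 0.005, 0],
    [0.002, 0.005, 0],
    [0.002, 0.005, 0],
    [0.002, 0.005, 0],
    [0.002, 0.005, 0],
    [0.002, 0.005, 0],
    [0.002, 0.005, 0],
    [0.0022, 0.005, 0],
    [0.0022, 0.005, 0],
    [0, 0, 0]
  ],
  "delta_rot": [
    [0, 0, 0.9],
    [0, 0, 0.9],
    [0, 0, 0.9],
    [0, 0, 0.9],
    [0, 0, 0.9],
    [0, 0, 0.9],
    [0, 0, 0.9],
    [0, 0, 0.9],
    [0, 0, 0.9],
    [0, 0, 0.9],
    [0, 0, 0.9],
    [0, 0, 0]
  ]
}}

```text
clock: 5.3
position: [0.5724, -0.1611, 0.0113]
ee_rot: [0.002, 0.725, 0.689, -0.0]
contact_force: [-1.2, -3.1, 6.1]
width: 0.0591
gripper_force: 28.7
```

```bash
python3 - <<'E'
from h import *
from rig import readout,viewer
im=viewer.get_image("top");np.savez("top2.npz",**im)
s=readout.get_state();print(s["position"],s["ee_rot"],s["contact_force"])
cv2.imwrite("pics/p2.png",cv2.resize(im["color"][150:270,150:360,::-1],None,fx=3.8,fy=3.8,interpolation=cv2.INTER_CUBIC))
E
```

```text
[ 0.57241515 -0.16107475  0.01136466] [ 1.83495914e-03  7.25294168e-01  6.88436620e-01 -1.48592907e-04] [-0.56041642 -3.74579904  5.63276896]
```

View pics/p2.png

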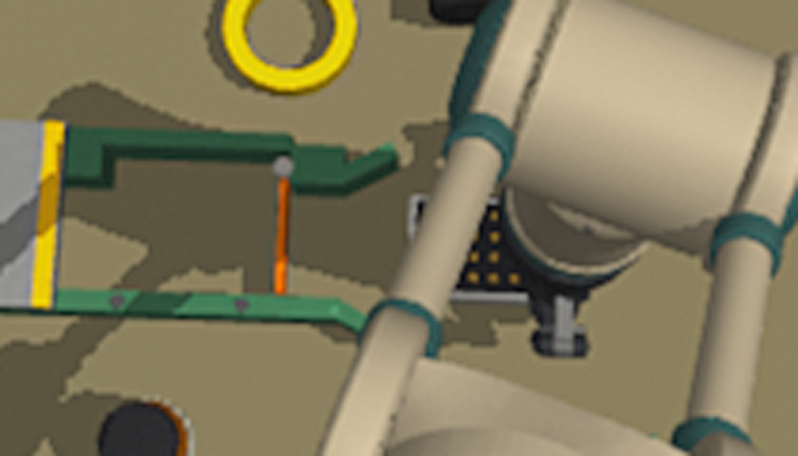

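The block (crop 410–530, 195–300) sits square before the mouth, with its front right corner at (408,198). The flap is shut and the bystanders haven't moved. Checking that corner against the expected (607,-80).

```bash
python3 - <<'E'
from h import *
im=dict(np.load("top2.npz"));print(cast(im,[[150+408/3.8-.3,150+196/3.8-.3]],.032)*1000)
w=world(im);z=w[...,2];m=box(252,280,190,235)&(z>.027)&(z<.036)&(im["depth"]>0)
n,l,st,_=cv2.connectedComponentsWithStats(m.astype(np.uint8));P=w[l==1+np.argmax(st[1:,4])]*1000
print(P[:,:2].min(0),P[:,:2].max(0),len(P))
E
```

```text
[[605.09214687 -80.00664849  32.        ]]
[ 547.33484335 -128.68660462] [ 602.97978075 -107.04088513] 140
```

{"op": "send_rows", "data": {
  "xyz": [
    [0.0003, 0.006, 0],
    [0.0003, 0.006, 0],
    [0.0003, 0.006, 0],
    [0.0003, 0.006, 0],
    [0.0003, 0.006, 0],
    [0.0003, 0.006, 0],
    [0.0003, 0.006, 0],
    [0.0003, 0.006, 0],
    [0.0003, 0.006, 0],
    [0.0003, 0.006, 0],
    [0.0003, 0.006, 0],
    [0.0003, 0.006, 0]
  ],
  "delta_rot": [
    [0, 0, 0],
    [0, 0, 0],
    [0, 0, 0],
    [0, 0, 0],
    [0, 0, 0],
    [0, 0, 0],
    [0, 0, 0],
    [0, 0, 0],
    [0, 0, 0],
    [0, 0, 0],
    [0, 0, 0],
    [0, 0, 0]
  ]
}}

```text
clock: 6.55
position: [0.5763, -0.0898, 0.0114]
ee_rot: [0.002, 0.725, 0.688, -0.0]
contact_force: [0.2, -6.6, 5.7]
width: 0.059
gripper_force: 28.7
```

{"op": "send_rows", "data": {
  "xyz": [
    [0, 0, 0],
    [0, 0, 0],
    [0, 0, 0],
    [0, 0, 0],
    [0, 0, 0],
    [0, 0, 0]
  ],
  "delta_rot": [
    [0, 0, 0],
    [0, 0, 0],
    [0, 0, 0],
    [0, 0, 0],
    [0, 0, 0],
    [0, 0, 0]
  ],
  "gripper": 0.083
}}

```text
clock: 7.15
position: [0.575, -0.0877, 0.0102]
ee_rot: [-0.0, 0.726, 0.688, 0.0]
contact_force: [1.0, -0.8, -0.2]
width: 0.083
gripper_force: 0.0
```

{"op": "send_rows", "data": {
  "xyz": [
    [-0.0003, -0.005, 0],
    [-0.0004, -0.008, 0],
    [-0.0004, -0.008, 0],
    [-0.0004, -0.008, 0],
    [-0.0004, -0.008, 0],
    [-0.0004, -0.008, 0],
    [0, 0, 0]
  ],
  "delta_rot": [
    [0, 0, 0],
    [0, 0, 0],
    [0, 0, 0],
    [0, 0, 0],
    [0, 0, 0],
    [0, 0, 0],
    [0, 0, 0]
  ]
}}

```text
clock: 7.85
position: [0.5729, -0.1341, 0.0103]
ee_rot: [0.0, 0.726, 0.687, 0.0]
contact_force: [0.1, 0.4, 0.6]
width: 0.0827
gripper_force: 0.0
```

{"op": "send_rows", "data": {
  "xyz": [
    [0, 0, 0],
    [0, 0, 0],
    [0, 0, 0],
    [0, 0, 0],
    [0, 0, 0],
    [0, 0, 0],
    [0, 0, 0],
    [0, 0, 0]
  ],
  "delta_rot": [
    [0, 0, 0],
    [0, 0, 0],
    [0, 0, 0],
    [0, 0, 0],
    [0, 0, 0],
    [0, 0, 0],
    [0, 0, 0],
    [0, 0, 0]
  ],
  "gripper": 0.012
}}

```text
clock: 8.65
position: [0.5728, -0.1327, 0.0103]
ee_rot: [0.0, 0.726, 0.688, 0.0]
contact_force: [-0.8, -0.1, 0.0]
width: 0.0121
gripper_force: 0.0
```

```bash
python3 - <<'E'
from h import *
from rig import readout,viewer
im=viewer.get_image("top");np.savez("top3.npz",**im)
s=readout.get_state();print(s["position"],s["ee_rot"],s["contact_force"],s["width"])
cv2.imwrite("pics/p3.png",cv2.resize(im["color"][150:270,150:360,::-1],None,fx=3.8,fy=3.8,interpolation=cv2.INTER_CUBIC))
E
```

```text
[ 0.57272204 -0.13270285  0.01032152] [2.50899893e-05 7.25819085e-01 6.87885640e-01 2.01357649e-05] [-0.37169335  0.07992854  0.3884199 ] 0.011930491488766666
```

View pics/p3.png

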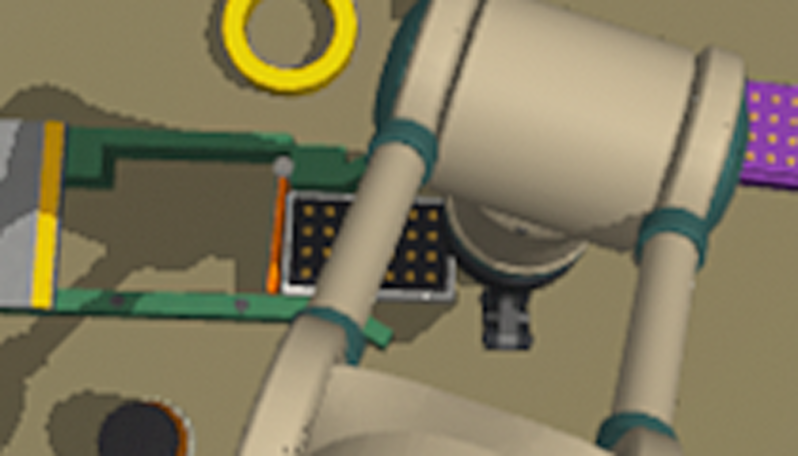

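{"op": "send_rows", "data": {
  "xyz": [
    [0.0003, 0.004, 0],
    [0.0003, 0.004, 0],
    [0.0003, 0.004, 0],
    [0.0002, 0.004, 0],
    [0.0002, 0.004, 0],
    [0.0002, 0.004, 0],
    [0.0002, 0.004, 0],
    [0.0002, 0.004, 0],
    [0.0002, 0.004, 0],
    [0.0002, 0.004, 0],
    [0.0002, 0.004, 0],
    [0.0002, 0.004, 0]
  ],
  "delta_rot": [
    [0, 0, 0],
    [0, 0, 0],
    [0, 0, 0],
    [0, 0, 0],
    [0, 0, 0],
    [0, 0, 0],
    [0, 0, 0],
    [0, 0, 0],
    [0, 0, 0],
    [0, 0, 0],
    [0, 0, 0],
    [0, 0, 0]
  ]
}}

```text
clock: 9.9
position: [0.5751, -0.086, 0.0104]
ee_rot: [0.001, 0.725, 0.688, -0.001]
contact_force: [-1.9, -6.1, 0.6]
width: 0.0117
gripper_force: 2.7
```

{"op": "send_rows", "data": {
  "xyz": [
    [0.0002, 0.004, 0],
    [0.0002, 0.004, 0],
    [0.0002, 0.004, 0],
    [0.0002, 0.004, 0],
    [0.0002, 0.004, 0],
    [0.0002, 0.004, 0],
    [0.0002, 0.004, 0],
    [0.0002, 0.004, 0],
    [0.0002, 0.004, 0],
    [0.0002, 0.004, 0],
    [0.0002, 0.004, 0],
    [0.0002, 0.004, 0]
  ],
  "delta_rot": [
    [0, 0, 0],
    [0, 0, 0],
    [0, 0, 0],
    [0, 0, 0],
    [0, 0, 0],
    [0, 0, 0],
    [0, 0, 0],
    [0, 0, 0],
    [0, 0, 0],
    [0, 0, 0],
    [0, 0, 0],
    [0, 0, 0]
  ]
}}

```text
clock: 11.1
position: [0.5778, -0.0363, 0.0103]
ee_rot: [-0.0, 0.726, 0.688, 0.0]
contact_force: [-1.1, -3.9, 0.1]
width: 0.0124
gripper_force: 2.1
```

{"op": "send_rows", "data": {
  "xyz": [
    [0.0002, 0.004, 0],
    [0.0002, 0.004, 0],
    [0.0002, 0.004, 0],
    [0.0002, 0.004, 0],
    [0.0002, 0.004, 0],
    [0.0002, 0.004, 0],
    [0.0002, 0.004, 0],
    [0.0002, 0.004, 0],
    [0.0002, 0.004, 0],
    [0.0002, 0.004, 0],
    [0.0002, 0.004, 0],
    [0.0002, 0.004, 0]
  ],
  "delta_rot": [
    [0, 0, 0],
    [0, 0, 0],
    [0, 0, 0],
    [0, 0, 0],
    [0, 0, 0],
    [0, 0, 0],
    [0, 0, 0],
    [0, 0, 0],
    [0, 0, 0],
    [0, 0, 0],
    [0, 0, 0],
    [0, 0, 0]
  ]
}}

```text
clock: 12.3
position: [0.5802, 0.0116, 0.0103]
ee_rot: [-0.0, 0.726, 0.688, 0.0]
contact_force: [-0.7, -3.2, 0.9]
width: 0.0119
gripper_force: 2.2
```

```bash
python3 - <<'E'
from h import *
from rig import readout,viewer
im=viewer.get_image("top");s=viewer.get_image("scene")
np.savez("top4.npz",**im);np.savez("scene4.npz",**s)
a=cv2.resize(im["color"][150:260,70:280],None,fx=2.8,fy=2.8,interpolation=cv2.INTER_CUBIC)
b=cv2.resize(s["color"][160:370,230:480],None,fx=1.3,fy=1.3,interpolation=cv2.INTER_CUBIC)
H=np.zeros((a.shape[0]+b.shape[0],a.shape[1],3),np.uint8);H[:a.shape[0]]=a;H[a.shape[0]:,:b.shape[1]]=b
cv2.imwrite("pics/p4.png",H[...,::-1])
E
```

```text
(no output)
```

View pics/p4.png

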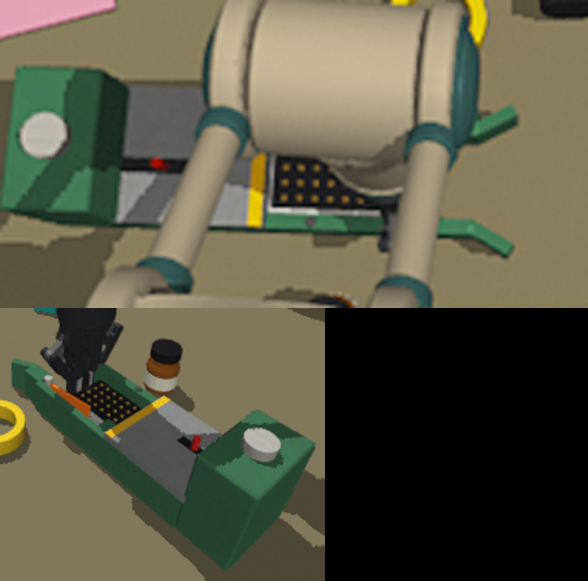

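The block is in the channel with its front just short of the hood stripe (crop x≈272). The flap is held open along its side, and the red pin is at (157,163), still forward.

{"op": "send_rows", "data": {
  "xyz": [
    [0.0002, 0.004, 0],
    [0.0002, 0.004, 0],
    [0.0002, 0.004, 0],
    [0.0002, 0.004, 0],
    [0.0002, 0.004, 0],
    [0.0002, 0.004, 0],
    [0.0002, 0.004, 0],
    [0.0002, 0.004, 0],
    [0.0002, 0.004, 0],
    [0.0002, 0.004, 0],
    [0.0002, 0.003, 0],
    [0.0001, 0.002, 0]
  ],
  "delta_rot": [
    [0, 0, 0],
    [0, 0, 0],
    [0, 0, 0],
    [0, 0, 0],
    [0, 0, 0],
    [0, 0, 0],
    [0, 0, 0],
    [0, 0, 0],
    [0, 0, 0],
    [0, 0, 0],
    [0, 0, 0],
    [0, 0, 0]
  ]
}}

```text
clock: 13.6
position: [0.5826, 0.0567, 0.0103]
ee_rot: [0.0, 0.726, 0.688, 0.0]
contact_force: [-1.5, -4.6, 1.3]
width: 0.0122
gripper_force: 2.2
```

{"op": "send_rows", "data": {
  "xyz": [
    [0.0001, 0.001, 0],
    [0, 0.001, 0],
    [0.0001, 0.001, 0],
    [0, 0.001, 0],
    [0.0001, 0.001, 0],
    [0, 0.001, 0],
    [0.0001, 0.001, 0],
    [0, 0.001, 0]
  ],
  "delta_rot": [
    [0, 0, 0],
    [0, 0, 0],
    [0, 0, 0],
    [0, 0, 0],
    [0, 0, 0],
    [0, 0, 0],
    [0, 0, 0],
    [0, 0, 0]
  ]
}}

```text
clock: 14.4
position: [0.583, 0.0644, 0.0103]
ee_rot: [0.0, 0.726, 0.688, 0.0]
contact_force: [-0.9, -3.5, 1.2]
width: 0.0121
gripper_force: 2.1
```

{"op": "send_rows", "data": {
  "xyz": [
    [0.0001, 0.001, 0],
    [0, 0.001, 0],
    [0.0001, 0.001, 0],
    [0, 0.001, 0],
    [0.0001, 0.001, 0],
    [0, 0.001, 0],
    [0.0001, 0.001, 0],
    [0, 0.001, 0]
  ],
  "delta_rot": [
    [0, 0, 0],
    [0, 0, 0],
    [0, 0, 0],
    [0, 0, 0],
    [0, 0, 0],
    [0, 0, 0],
    [0, 0, 0],
    [0, 0, 0]
  ]
}}

```text
clock: 15.2
position: [0.5837, 0.0726, 0.0103]
ee_rot: [0.0, 0.726, 0.688, 0.0]
contact_force: [-0.4, -2.6, -0.9]
width: 0.0121
gripper_force: 1.3
```

{"op": "send_rows", "data": {
  "xyz": [
    [0.0001, 0.001, 0],
    [0, 0.001, 0],
    [0.0001, 0.001, 0],
    [0, 0.001, 0],
    [0.0001, 0.001, 0],
    [0, 0.001, 0]
  ],
  "delta_rot": [
    [0, 0, 0],
    [0, 0, 0],
    [0, 0, 0],
    [0, 0, 0],
    [0, 0, 0],
    [0, 0, 0]
  ]
}}

```text
clock: 15.8
position: [0.5835, 0.0766, 0.0104]
ee_rot: [0.001, 0.725, 0.688, -0.001]
contact_force: [0.0, -8.5, -0.8]
width: 0.0122
gripper_force: 4.1
```

{"op": "send_rows", "data": {
  "xyz": [
    [0.0001, 0.001, 0],
    [0, 0.001, 0],
    [0.0001, 0.001, 0],
    [0, 0.001, 0]
  ],
  "delta_rot": [
    [0, 0, 0],
    [0, 0, 0],
    [0, 0, 0],
    [0, 0, 0]
  ]
}}

```text
clock: 16.2
position: [0.5837, 0.0806, 0.0103]
ee_rot: [0.001, 0.725, 0.688, -0.001]
contact_force: [-0.7, -9.4, 0.2]
width: 0.0117
gripper_force: 4.1
```

{"op": "send_rows", "data": {
  "xyz": [
    [0.0001, 0.001, 0],
    [0, 0.001, 0],
    [0, 0.001, 0]
  ],
  "delta_rot": [
    [0, 0, 0],
    [0, 0, 0],
    [0, 0, 0]
  ]
}}

```text
clock: 16.5
position: [0.5839, 0.0836, 0.0104]
ee_rot: [0.001, 0.726, 0.688, -0.001]
contact_force: [0.1, -7.5, -1.0]
width: 0.012
gripper_force: 4.1
```

{"op": "send_rows", "data": {
  "xyz": [
    [0, 0.0005, 0],
    [0, 0.0005, 0],
    [0, 0.0005, 0],
    [0, 0.0005, 0]
  ],
  "delta_rot": [
    [0, 0, 0],
    [0, 0, 0],
    [0, 0, 0],
    [0, 0, 0]
  ]
}}

```text
clock: 16.9
position: [0.584, 0.0856, 0.0103]
ee_rot: [0.001, 0.726, 0.688, -0.001]
contact_force: [-0.1, -7.8, -0.3]
width: 0.0117
gripper_force: 4.0
```

{"op": "send_rows", "data": {
  "xyz": [
    [0, 0.0005, 0],
    [0, 0.0005, 0]
  ],
  "delta_rot": [
    [0, 0, 0],
    [0, 0, 0]
  ]
}}

```text
clock: 17.1
position: [0.5841, 0.0866, 0.0104]
ee_rot: [0.001, 0.726, 0.688, -0.001]
contact_force: [-0.3, -7.9, -1.0]
width: 0.0118
gripper_force: 4.0
```

{"op": "send_rows", "data": {
  "xyz": [
    [0, 0.0005, 0],
    [0, 0.0005, 0]
  ],
  "delta_rot": [
    [0, 0, 0],
    [0, 0, 0]
  ]
}}

```text
clock: 17.3
position: [0.5841, 0.0869, 0.0104]
ee_rot: [0.002, 0.725, 0.688, -0.001]
contact_force: [-1.0, -11.5, -0.6]
width: 0.0125
gripper_force: 5.6
```

{"op": "send_rows", "data": {
  "xyz": [
    [0, 0.0005, 0],
    [0, 0, 0]
  ],
  "delta_rot": [
    [0, 0, 0],
    [0, 0, 0]
  ]
}}

```text
clock: 17.5
position: [0.5841, 0.0869, 0.0104]
ee_rot: [0.002, 0.725, 0.689, -0.002]
contact_force: [0.6, -11.8, 0.8]
width: 0.0121
gripper_force: 5.8
```

```bash
python3 - <<'E'
from h import *
from rig import readout,viewer
print(readout.get_state()["contact_force"])
im=viewer.get_image("top")
for i,n in((dict(np.load("top.npz")),"start"),(im,"now")):
    h=cv2.cvtColor(i["color"],cv2.COLOR_RGB2HSV);m=box(100,170,190,225)&((h[...,0]<6)|(h[...,0]>174))&(h[...,1]>180)&(h[...,2]>90)
    v,u=np.nonzero(m);print(n,cast(i,[[u.mean(),v.mean()]],.062)*1000,len(u))
E
```

```text
[  0.61739343 -11.82159009   0.80397162]
start [[590.97804673 198.95556788  62.        ]] 23
now [[592.24558968 213.06952149  62.        ]] 11
```

The bar is on its stop: force rises with no advance, and the red pin has moved about 12 mm or more. Backing off and lifting straight up.

{"op": "send_rows", "data": {
  "xyz": [
    [0, -0.001, 0],
    [0, -0.003, 0],
    [0, 0, 0.01],
    [0, 0, 0.02],
    [0, 0, 0.03],
    [0, 0, 0.04],
    [0, 0, 0.04],
    [0, -0.03, 0.03],
    [-0.02, -0.04, 0],
    [-0.02, -0.04, 0],
    [-0.02, -0.04, 0],
    [-0.02, -0.04, 0]
  ],
  "delta_rot": [
    [0, 0, 0],
    [0, 0, 0],
    [0, 0, 0],
    [0, 0, 0],
    [0, 0, 0],
    [0, 0, 0],
    [0, 0, 0],
    [0, 0, 0],
    [0, 0, 0],
    [0, 0, 0],
    [0, 0, 0],
    [0, 0, 0]
  ]
}}

```text
clock: 18.75
position: [0.5035, -0.1046, 0.1814]
ee_rot: [0.001, 0.726, 0.688, 0.001]
contact_force: [0.8, -0.8, 1.0]
width: 0.0118
gripper_force: 0.0
```

{"op": "send_rows", "data": {
  "xyz": [
    [-0.02, -0.04, 0],
    [-0.02, -0.04, 0],
    [-0.02, -0.04, 0],
    [-0.02, -0.02, 0],
    [0, 0, 0],
    [0, 0, 0]
  ],
  "delta_rot": [
    [0, 0, 0],
    [0, 0, 0],
    [0, 0, 0],
    [0, 0, 0],
    [0, 0, 0],
    [0, 0, 0]
  ]
}}

```text
clock: 19.35
position: [0.4242, -0.244, 0.181]
ee_rot: [0.0, 0.726, 0.687, 0.001]
contact_force: [-0.6, -0.0, 0.3]
width: 0.0123
gripper_force: 0.0
```

```bash
python3 - <<'E'
from h import *
from rig import readout,viewer
im=viewer.get_image("top")
for i,n in((dict(np.load("top.npz")),"start"),(im,"now")):
    h=cv2.cvtColor(i["color"],cv2.COLOR_RGB2HSV);m=box(100,170,190,225)&((h[...,0]<6)|(h[...,0]>174))&(h[...,1]>180)&(h[...,2]>90)
    v,u=np.nonzero(m);print(n,cast(i,[[u.mean(),v.mean()]],.062)*1000,len(u))
cv2.imwrite("pics/p5.png",cv2.resize(im["color"][120:280,60:270,::-1],None,fx=3.7,fy=3.7,interpolation=cv2.INTER_CUBIC))
E
```

```text
start [[590.97804673 198.95556788  62.        ]] 23
now [[591.43662372 211.03601958  62.        ]] 19
```

View pics/p5.png

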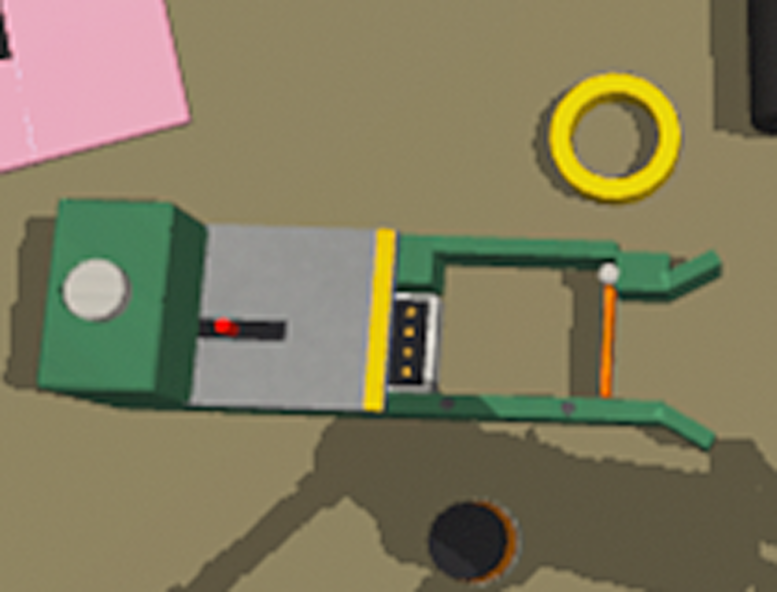

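The flap (608,340) is shut. The block's tail (415,340) sits square under the hood stripe, the pin (225,326) has moved back 12.1 mm, and the tape, jar and mallet are untouched.

```bash
python3 -c "
from rig import order;print(order.sign_off())"
```

```text
the job is handed in; nothing more can be done
None
```

I handed the job in at about 19 s: the block is seated under the hood, the trip bar is driven back about 12 mm (measured push about 12 N), the flap is shut behind it, and the mallet, tape roll and jar were not touched; no verdict came back.

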